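# Take a colour reading on a fossil slab

## Robot

A 7-joint arm with a two-finger parallel gripper is mounted at the origin on the work surface. World frame = base frame: x ahead of the robot, y to its left, z up, the work surface at z = 0. Lengths are in m, angles in rad, forces in N, time in s.
With the tool pointing down it reaches from about 0.35 to 0.775 m from the base axis. Payload 3.1 kg.
Tool frame: the origin (TCP) lies midway between the tips of the shut fingers; the grasp point (between the pads) lies 19 mm behind it; z points along the fingers, y is the line along which they close (so a half turn about z gives the same grasp; the last joint's range is limited). The gripper opens to 85 mm and grips with 20 to 120 N. Pads are 22 mm wide; open, the fingers measure 114 mm over their backs; the gripper's body (76 mm by 85 mm) begins 54 mm behind the grasp point. The pads swing forward as they close: fully open they stand 13 mm farther back than shut.
Start: joints at [1.208, 0.311, 0.014, 1.512, -0.004, 1.319, -0.027], TCP at [0.173, -0.522, 0.231] pointing down, gripper open.
Joint ranges: [-2.7, 2.7], [-0.3, 1.91], [-1.27, 1.3], [0.12, 2.57], [-1.44, 4.58], [0.2, 2.03], [-3.05, 3.05]. Speed limits (rad/s): [2.79, 2.79, 3.14, 3.14, 3.14, 3.14, 3.14].

## Interface

Orientations are given as a unit quaternion [x, y, z, w].
In Python, from station import env gives the robot as it stands. The module is installed in compiled form; this text tells all that it offers.
- The arm moves only by the tool move_arm, never from a script. Its arguments are lists of equal length, an entry for each row: "offset": the shift along the tool's x, y, z in cm, a list of three; "delta_rot": the turn, a rotation vector about the tool's x, y, z in rad, a list of three; "claw": the finger opening in cm, from 0 to 8.54. A call has 1 to 20 rows; each row shifts and turns the commanded pose from where the row before left it, along the tool's axes as they then stand; what a row does not reach is not made up. A row lasts 1/8 s, in which the tool goes at most 62.5 mm and 10.7 degrees, less where a joint would pass 70% of its speed; a pose out of reach is approached as far as the arm can. A call with a gripper value outside its range is refused whole. The fingers move at their own pace and stop on an object; the grip force is fixed at half the most. Time passes only in rows, so rows that do not move let the fingers close. It gives the time, the measured TCP pose, the force, the opening and the grip force at its end, in the units of the state.
- env.get_state(): the state, without advancing time (a new reading comes with each control period).
- env.camera(name): name is "scene" or "top"; returns a dict with "color" (420x560x3 uint8, red, green, blue), "range_z" (420x560 float32, m along the optical axis (not along the pixel's ray), 0 where there is no reading), "fx", "fy", "cx", "cy" (pixels), "T" (4x4, takes a point from camera to world coordinates). Camera axes: x right, y down, z forward; pixel columns grow to the right and rows downward; lengths in m; the calibration is good to about 2 mm. A picture is of the moment at which its call begins.
- env.job_done(): hands the job in; it is judged then, once.
The state is a dict: "time": time; "joint_pos": joint angles; "joint_velocities": joint speeds; "effort": joint torques, N m; "position": TCP position; "tcp_rot": TCP orientation; "wrist_force": force on the tool from outside, world axes, zero at the start; "torque": the same for the moment, N m; "width": finger opening in m; "finger_force": force on a finger pad.
Only numpy, scipy, OpenCV 4.12 (cv2) and the standard library are available. Lean on these libraries where they do the work, as an engineer would, in place of code of your own. Each camera call takes 0.05 s, during which the arm holds its last target. There are 200 camera calls.

## Task

Pull the cordless colour probe straight up out of its charging dock, against the sprung catch, and take it to the fossil slab on the tilted stage. Set its nose wholly inside the round hole of the white card mask, on the bare stone, square to the sloping face, and press gently so that the sprung nose is pushed part-way in but not all the way. Finish while still holding the probe steady there, as for taking the reading; leave everything else on the bench where it is.

Things in the scene. Friction and masses are not known exactly. Their poses are not given: they have to be found in the camera images.
- probe_grip (a point): Cordless colour probe, 138 mm long, 0.12 to 0.21 kg: white handpiece 36 (x) x 28 (y) x 82 mm tall, black pads on its two y sides, on a 22 mm aluminium shank with a 12 mm black nose. Point on the axis at the middle of the pads: 32 mm below its flat top, 50 mm above its shoulder, 106 mm above the nose end. z runs up the axis, nose to top; grasp across y. It starts upright in the dock.
- nose_tip (a point): Centre of the flat end face (12 mm diameter) of the probe's nose sleeve; it moves with the sleeve. z runs up the probe's axis, away from what the nose touches.
- nose (a joint): How far the sprung nose sleeve is pushed into the probe, in m: 0 fully out, 0.008 fully in. The spring pushes back with 0.8 N at 0 rising evenly to 4 N at 0.008. Fully in, the nose is rigid.
- dock: Charging dock, fixed to the bench: black foot 120 x 96 x 6 mm, grey tower 64 x 60 mm, top 66 mm up; origin on the bench under the tower's axis. Probe nose and shank (56 mm) stand in its 24 mm square well, shoulder on the tower's top, handpiece square to the tower. Sprung plungers in both y sides grip a groove in the shank: 10 to 16 N straight up over the first 6 mm frees it.
- stage: Tilting specimen stage, fixed to the bench, clamped at its tilt: grey foot 150 x 130 x 12 mm, origin under its centre. Its aluminium top plate (134 x 114 mm), hinged along the foot's -x edge, slopes up towards the stage's +x by 0.2 to 0.5 rad. On it a brown stone fossil slab (94 x 78 x 14 mm) is held by two steel clips, a white card mask on top.
- spot (a point): The spot to be measured: the centre of the 24 mm round hole in the white card mask (0.6 mm thick), on the bare stone face. z is the outward normal of the sloping face, x runs up the slope. The clips' steel tongues (2 mm high above the card) begin 27 mm from here to either side along y.
- tray_a: White card specimen tray, 100 x 130 x 32 mm, open on top, origin under its centre; leave alone.
- tray_b: Another white card specimen tray of the same size, origin under its centre; leave alone.
- ammonite: Coiled red-brown fossil, 60 mm diameter, 16 mm thick, in a tray; leave alone.
- snail: Pointed red-brown fossil snail, about 60 x 34 x 30 mm, in the other tray; leave alone.
- scale_bar: White photographic scale bar with black blocks, 150 x 22 x 4 mm, lying flat, origin under its centre, long along x; leave alone.
- brush: Soft brush about 160 mm long, lying on the bench; leave alone.
- loupe: Black and metal eye loupe, 38 mm diameter, 32 mm tall, upright, origin under its centre; leave alone.
- bottle: White bottle, 44 mm diameter, 100 mm tall, upright, origin under its centre; leave alone.
- caliper: Digital caliper 190 mm long, lying flat, long along x; leave alone.

How it is judged:
By the outcome, as a careful person would: the job done as asked, in the order asked, and still so for the second after the job is handed in, while the arm keeps its last pose, push and grip.
It also fails if it takes over 40 s, if anything falls off the work surface, if the arm or the gripper's body presses on something with over 40 N, if the wrist force passes 120 N, or if a joint passes its speed limit or range.

## Working session

There is one attempt and no reset: what is moved stays moved. The work goes in short steps, Python scripts to look and compute and a tool call to move; the robot and the scene stay as the last step left them, time stands still between calls to the robot, and variables do not carry over. Pictures are saved under pics/ and viewed, at most 10 in all, crops included, and the job is handed in when it is done.

Besides the shell and the picture viewer there is one more tool, called after ">>>" by a JSON object that holds its "op" and its "data", one argument or row to a line. move_arm: Moves the arm, as the interface text tells. Its arguments: {"type":"object","properties":{"offset":{"type":"array"},"delta_rot":{"type":"array"},"claw":{"type":"array"}},"required":["offset","delta_rot","claw"]}

```bash
mkdir -p pics
python3 - <<'E'
from station import env
import cv2,numpy as np
s=env.get_state()
print({k:np.round(v,4).tolist() for k,v in s.items()})
for n in("scene","top"):
    c=env.camera(n);cv2.imwrite(f"pics/{n}0.png",c["color"][...,::-1]);np.savez(f"{n}0.npz",**c)
    print(n,c["fx"],c["cx"],c["cy"],np.round(c["T"],3).tolist())
E
```

```text
{'time': 0.0, 'joint_pos': [1.2083, 0.3117, 0.014, 1.5131, -0.0044, 1.3192, -0.0272], 'joint_velocities': [-0.0009, 0.0007, -0.0022, 0.0015, -0.0006, -0.0006, 0.0007], 'effort': [-0.0001, -37.9912, 0.1457, -23.059, 0.012, 0.0136, -0.0], 'position': [0.1732, -0.5212, 0.2302], 'tcp_rot': [0.9872, 0.1598, -0.0002, -0.0012], 'wrist_force': [-0.0903, -0.2335, 0.6614], 'torque': [-0.0608, -0.0223, 0.0356], 'finger_force': 0.0, 'width': 0.0853}
scene 437.96106739253634 287.5269729717519 203.6119294252022 [[0.691, 0.597, -0.407, 1.129], [0.723, -0.57, 0.391, -0.548], [0.002, -0.564, -0.826, 1.206], [0.0, 0.0, 0.0, 1.0]]
top 447.1714198917454 287.37948234692993 201.87230836888702 [[0.025, -0.997, 0.07, 0.502], [-1.0, -0.024, 0.02, -0.021], [-0.018, -0.07, -0.997, 1.489], [0.0, 0.0, 0.0, 1.0]]
```

View pics/scene0.png

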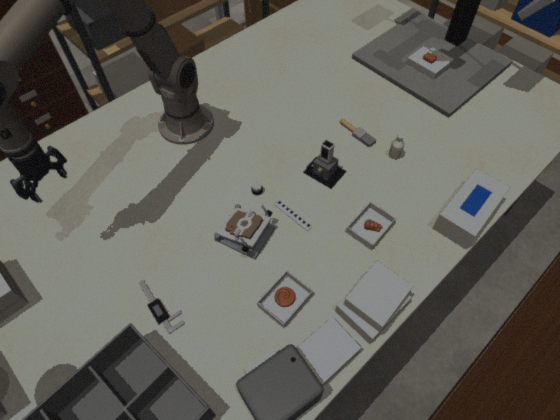

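View pics/top0.png

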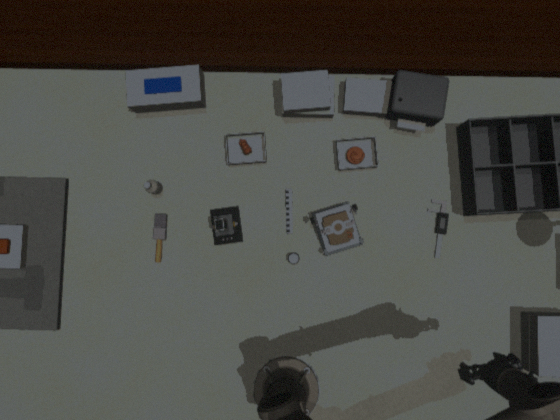

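Scene view: the dock is at (325,165) and the stage at (245,228). Top view: the dock is at (226,225) and the stage at (337,228), with the mask hole near (338,227).

```bash
cat > h.py <<'E'
import numpy as np,cv2
def cloud(c):
    v,u=np.mgrid[:420,:560]; z=c["range_z"]
    P=np.stack([(u-c["cx"])/c["fx"]*z,(v-c["cy"])/c["fy"]*z,z],-1)
    return P@c["T"][:3,:3].T+c["T"][:3,3]
def crop(c,u,v,w,h,k):
    im=cv2.resize(c["color"][v:v+h,u:u+w,::-1],None,fx=k,fy=k,interpolation=cv2.INTER_CUBIC)
    return cv2.convertScaleAbs(im,alpha=1.6)
E
python3 - <<'E'
from h import *
t=np.load("top0.npz");s=np.load("scene0.npz")
A=[crop(t,205,200,50,37,8),crop(t,305,195,67,37,6)[:,:400],crop(s,300,135,50,37,8)[:,:400],crop(s,210,200,67,49,6)[:296-2,:400]]
A=[cv2.resize(a,(400,296)) if a.shape!=(296,400,3) else a for a in A]
A[1]=cv2.resize(crop(t,300,195,75,65,6),(400,347)); 
A[3]=cv2.resize(crop(s,210,195,75,65,6),(400,347)); A[2]=cv2.resize(A[2],(400,296))
top=np.hstack([A[0],A[2]]);bot=np.hstack([A[1][:304],A[3][:304]])
cv2.imwrite("pics/m1.png",np.vstack([top,bot]))
for n,c,r in(("top",t,((200,255,200,250),(300,375,195,260))),("scene",s,((300,350,135,190),(210,285,195,260)))):
    P=cloud(c)
    for (a,b,d,e),nm in zip(r,("dock","stage")):
        Q=P[d:e,a:b].reshape(-1,3)
        hh,_=np.histogram(Q[:,2],np.arange(-.01,.2,.01)); print(n,nm,hh)
        for lo,hi in ((.004,.02),(.055,.072),(.11,.16),(.02,.15)):
            m=(Q[:,2]>lo)&(Q[:,2]<hi)
            if m.sum()>5: print(lo,hi,m.sum(),Q[m].min(0).round(3),Q[m].max(0).round(3),np.median(Q[m],0).round(4))
E
```

```text
top dock [ 726 1352  177   46    8   14   36  189   36    5    5    8    7    7
    7   92   22    0    0    0]
0.004 0.02 682 [0.443 0.116 0.004] [0.609 0.3   0.02 ] [0.5259 0.2034 0.007 ]
0.055 0.072 224 [0.491 0.167 0.055] [0.559 0.247 0.072] [0.5234 0.197  0.066 ]
0.11 0.16 135 [0.506 0.192 0.112] [0.544 0.226 0.155] [0.5246 0.207  0.1462]
0.02 0.15 460 [0.468 0.167 0.02 ] [0.559 0.252 0.15 ] [0.5215 0.1983 0.067 ]
top stage [1209 1829  228    3  112  209  227  619  367   23   11    6    0    0
    0    0    0    0    0    0]
0.004 0.02 787 [ 0.419 -0.281  0.004] [ 0.635 -0.034  0.02 ] [ 0.5091 -0.1519  0.0068]
0.055 0.072 882 [ 0.471 -0.215  0.055] [ 0.603 -0.066  0.072] [ 0.5323 -0.1546  0.0649]
0.02 0.15 1577 [ 0.438 -0.239  0.021] [ 0.603 -0.066  0.107] [ 0.5273 -0.154   0.0642]
scene dock [1052  984  103   39   35   50   58  157   24   28   26   24   27   26
   30   69    7    0    0    0]
0.004 0.02 395 [0.359 0.122 0.004] [0.628 0.379 0.02 ] [0.5402 0.1896 0.0067]
0.055 0.072 190 [0.496 0.171 0.055] [0.562 0.244 0.072] [0.541  0.1951 0.0648]
0.11 0.16 159 [0.509 0.192 0.11 ] [0.546 0.225 0.154] [0.5327 0.2011 0.1394]
0.02 0.15 593 [0.471 0.164 0.02 ] [0.563 0.244 0.15 ] [0.5381 0.1971 0.0669]
scene stage [1609 1445  367   13  119  138  212  615  296   18   15    6    0    0
    0    0    0    0    0    0]
0.004 0.02 661 [ 0.359 -0.273  0.004] [0.676 0.024 0.02 ] [ 0.5674 -0.1662  0.0105]
0.055 0.072 871 [ 0.472 -0.215  0.055] [ 0.606 -0.062  0.072] [ 0.5446 -0.1585  0.0647]
0.02 0.15 1432 [ 0.442 -0.24   0.02 ] [ 0.606 -0.062  0.109] [ 0.5388 -0.1616  0.064 ]
```

View pics/m1.png

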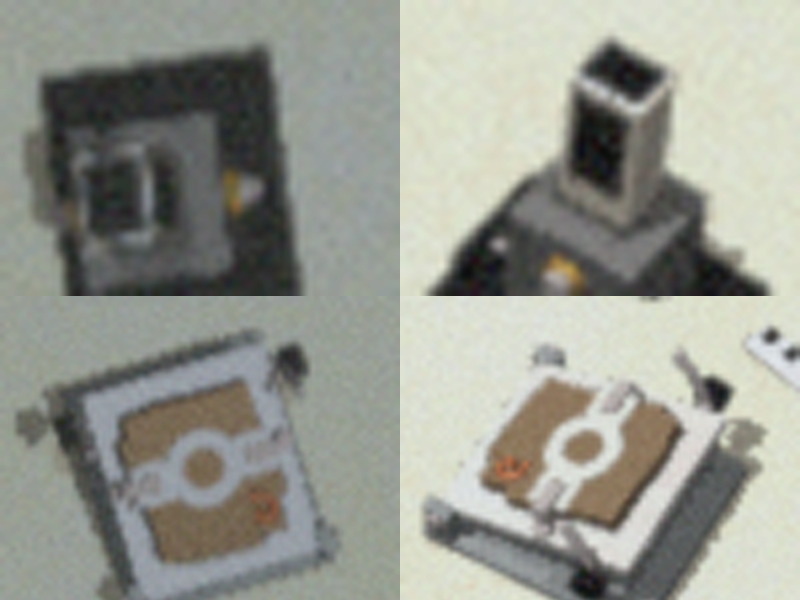

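The montage shows the probe's top face in the top view at about (220,224), with its pads facing ±y in the world. The hole centre is at about (337.7,226.8) in top and (243.3,223.2) in scene. Next I'll fit the stage plane and the probe pose.

Run:
```python
from h import *
def ray(c,u,v):
    d=c["T"][:3,:3]@np.array([(u-c["cx"])/c["fx"],(v-c["cy"])/c["fy"],1]);return c["T"][:3,3],d
for n,(hu,hv) in (("top",(337.7,226.8)),("scene",(243.3,223.2))):
    c=np.load(n+"0.npz");P=cloud(c)
    hsv=cv2.cvtColor(c["color"],cv2.COLOR_RGB2HSV)
    # plane of stone: pixels near the hole with brown hue
    D=np.linalg.norm(P[...,:2]-P[int(round(hv)),int(round(hu)),:2],axis=-1)
    br=(hsv[...,0]<22)&(hsv[...,1]>80)&(D<.06)
    Q=P[br];
    for _ in range(4):
        m=Q.mean(0);w=np.linalg.svd(Q-m)[2][2];w*=np.sign(w[2]);r=(Q-m)@w;Q=Q[abs(r)<2.5*r.std()+1e-4]
    o,d=ray(c,hu,hv);X=o+d*((m-o)@w)/(d@w)
    print(n,"stone N",len(Q),"rms",r.std().round(4),"n",w.round(4),"tilt",np.arccos(w[2]).round(4),"az up-slope",np.degrees(np.arctan2(-w[1],-w[0])).round(1),"spot",X.round(4))
    rr=(D<.02)&(abs((P-m)@w)<.01); Rb=br&(D<.013)
    if Rb.sum(): print(" hole blob centroid px",np.argwhere(Rb).mean(0)[::-1].round(2),Rb.sum(),P[Rb].mean(0).round(4))
    # probe top
    dk=np.linalg.norm(P[...,:2]-np.array([.525,.205]),axis=-1)<.1
    for nm,lo,hi in(("probe top",.143,.162),("tower",.06,.072),("foot",.003,.012)):
        M=dk&(P[...,2]>lo)&(P[...,2]<hi)
        if nm=="foot": M&=(c["color"].max(-1)<70)
        (x,y),wh,a=cv2.minAreaRect((P[M][:,:2]*1000).astype(np.float32));
        print(" ",nm,M.sum(),"c",round(x,1),round(y,1),"wh",np.round(wh,1),"ang",round(a,1),"z",np.median(P[M][:,2]).round(4), "mean",P[M].mean(0).round(4))
    # stage plate outline
    h=(P-m)@w; M=(D<.12)&(P[...,2]>.02)&(h<-.008)&(h>-.022)
    print("  plate",M.sum(),cv2.minAreaRect((P[M][:,:2]*1000).astype(np.float32)))
```

```text
top stone N 125 rms 0.0025 n [-0.2094 -0.0613  0.9759] tilt 0.22 az up-slope 16.3 spot [ 0.5262 -0.1544  0.0683]
 hole blob centroid px [337.67 227.22] 9 [ 0.5249 -0.1543  0.0679]
  probe top 106 c 524.7 209.3 wh [34.6 28.2] ang 11.6 z 0.1471 mean [0.5249 0.209  0.1477]
  tower 208 c 524.9 210.0 wh [63.7 61.2] ang 8.5 z 0.0663 mean [0.5239 0.2037 0.0662]
  foot 370 c 523.2 214.3 wh [120.4 106. ] ang 9.4 z 0.0068 mean [0.5356 0.2061 0.007 ]
  plate 714 ((523.358642578125, -156.41165161132812), (135.04856872558594, 153.86038208007812), 19.196908950805664)
scene stone N 296 rms 0.0024 n [-0.2176 -0.055   0.9745] tilt 0.2263 az up-slope 14.2 spot [ 0.5272 -0.1561  0.0669]
 hole blob centroid px [244.   222.91] 11 [ 0.5283 -0.1542  0.0677]
  probe top 65 c 527.3 208.7 wh [31.8 28.1] ang 10.7 z 0.1467 mean [0.5274 0.2078 0.1472]
  tower 165 c 528.3 209.0 wh [65.1 64.2] ang 5.9 z 0.0652 mean [0.5346 0.2    0.0655]
  foot 268 c 529.6 208.7 wh [116.6  95.5] ang 9.2 z 0.0063 mean [0.5495 0.1959 0.0065]
  plate 648 ((524.4859008789062, -154.4366455078125), (136.78219604492188, 159.59657287597656), 18.14788818359375)
```

>>> {"op": "move_arm", "data": {
  "offset": [
    [3.53,-3.63,-0.12],
    [3.53,-3.63,-0.12],
    [3.53,-3.63,-0.12],
    [3.53,-3.63,-0.12],
    [3.53,-3.63,-0.12],
    [3.53,-3.63,-0.12],
    [3.53,-3.63,-0.12],
    [3.53,-3.63,-0.12],
    [3.53,-3.63,-0.12],
    [3.53,-3.63,-0.12],
    [3.53,-3.63,-0.12],
    [3.53,-3.63,-0.12],
    [3.53,-3.63,-0.12],
    [3.53,-3.63,-0.12],
    [3.53,-3.63,-0.12],
    [3.53,-3.63,-0.12],
    [0,0,0],
    [0,0,0],
    [0,0,0]
  ],
  "delta_rot": [
    [0,0,0],
    [0,0,0],
    [0,0,0],
    [0,0,0],
    [0,0,0],
    [0,0,0],
    [0,0,0],
    [0,0,0],
    [0,0,0],
    [0,0,0],
    [0,0,0],
    [0,0,0],
    [0,0,0],
    [0,0,0],
    [0,0,0],
    [0,0,0],
    [0,0,0.164],
    [0,0,0],
    [0,0,0]
  ],
  "claw": [8.5,8.5,8.5,8.5,8.5,8.5,8.5,8.5,8.5,8.5,8.5,8.5,8.5,8.5,8.5,8.5,8.5,8.5,8.5]
}}

```text
time: 2.48
position: [0.5262, 0.2063, 0.2502]
tcp_rot: [0.997, 0.079, -0.0, 0.001]
wrist_force: [0.9, 0.5, -0.4]
width: 0.0851
finger_force: 0.0
```

>>> {"op": "move_arm", "data": {
  "offset": [
    [0,-0.2,3],
    [0,0,3],
    [0,0,3],
    [0,0,3],
    [0,0,2],
    [0,0,1],
    [0,0,0],
    [0,0,0],
    [0,0,0],
    [0,0,0],
    [0,0,0],
    [0,0,0],
    [0,0,0],
    [0,0,0]
  ],
  "delta_rot": [
    [0,0,0],
    [0,0,0],
    [0,0,0],
    [0,0,0],
    [0,0,0],
    [0,0,0],
    [0,0,0],
    [0,0,0],
    [0,0,0],
    [0,0,0],
    [0,0,0],
    [0,0,0],
    [0,0,0],
    [0,0,0]
  ],
  "claw": [8.5,8.5,8.5,8.5,8.5,8.5,8.5,6,4,0,0,0,0,0]
}}

```text
time: 4.22
position: [0.5262, 0.2101, 0.1011]
tcp_rot: [0.997, 0.079, 0.001, -0.001]
wrist_force: [-0.3, 0.9, 4.1]
width: 0.0275
finger_force: 60.7
```

>>> {"op": "move_arm", "data": {
  "offset": [
    [0,0,-0.2],
    [0,0,-0.2],
    [0,0,-0.2],
    [0,0,-0.2],
    [0,0,-0.3],
    [0,0,-0.5],
    [0,0,-0.8],
    [0,0,-1],
    [0,0,-1],
    [0,0,-1.2],
    [0,0,-1.2],
    [0,0,-1.4],
    [0,0,-2],
    [0,0,-2],
    [0,0,0],
    [0,0,0],
    [0,0,0]
  ],
  "delta_rot": [
    [0,0,0],
    [0,0,0],
    [0,0,0],
    [0,0,0],
    [0,0,0],
    [0,0,0],
    [0,0,0],
    [0,0,0],
    [0,0,0],
    [0,0,0],
    [0,0,0],
    [0,0,0],
    [0,0,0],
    [0,0,0],
    [0,0,0],
    [0,0,0],
    [0,0,0]
  ],
  "claw": [0,0,0,0,0,0,0,0,0,0,0,0,0,0,0,0,0]
}}

```text
time: 6.35
position: [0.5253, 0.2088, 0.2214]
tcp_rot: [0.997, 0.078, -0.001, 0.0]
wrist_force: [0.7, -0.1, -1.2]
width: 0.0273
finger_force: 62.8
```

Run:
```python
from h import *
from station import env
allS=[];
for n in("top","scene"):
    F=[env.camera(n) for _ in range(5)]
    c=dict(F[0]);c["range_z"]=np.mean([f["range_z"] for f in F],0);c["color"]=np.mean([f["color"] for f in F],0).astype(np.uint8)
    np.savez(n+"1.npz",**c);P=cloud(c)
    hsv=cv2.cvtColor(c["color"],cv2.COLOR_RGB2HSV)
    w=np.array([-.214,-.058,.975]);w/=np.linalg.norm(w);X=np.array([.5265,-.155,.0676])
    D=np.linalg.norm(P-X,axis=-1);h=(P-X)@w
    st=(hsv[...,0]<22)&(hsv[...,1]>80)&(D<.055)&(abs(h)<.005)
    pl=(D<.09)&(abs(h+.014)<.004)&(P[...,2]>.025)
    for _ in range(3):
        A=np.r_[np.c_[P[st][:,:2]-X[:2],np.ones(st.sum()),np.zeros(st.sum())],np.c_[P[pl][:,:2]-X[:2],np.zeros(pl.sum()),np.ones(pl.sum())]]
        z=np.r_[P[st][:,2],P[pl][:,2]];k=np.linalg.lstsq(A,z,rcond=None)[0]
        e1=P[...,2]-(P[...,:2]-X[:2])@k[:2]-k[2];e2=e1+k[2]-k[3]
        st&=abs(e1)<.003;pl&=abs(e2)<.003
    nn=np.array([-k[0],-k[1],1]);nn/=np.linalg.norm(nn)
    print(n,st.sum(),pl.sum(),"n",nn.round(4),"tilt",np.arccos(nn[2]).round(4),"az",np.degrees(np.arctan2(k[1],k[0])).round(1),"z at X",k[2].round(4),"gap",((k[2]-k[3])*nn[2]).round(4))
    # hole stone blob weighted by saturation
    hole=st&(D<.012)
    print(" hole mean",P[hole].mean(0).round(4),hole.sum())
    ring=(D<.022)&(abs(h)<.006)&(hsv[...,1]<60); print(" ring mean",P[ring].mean(0).round(4),ring.sum())
s=np.load("scene1.npz");t=np.load("top1.npz")
def proj(c,p):
    q=np.linalg.inv(c["T"])@np.r_[p,1];return (q[0]/q[2]*c["fx"]+c["cx"]).round(1),(q[1]/q[2]*c["fy"]+c["cy"]).round(1)
u,v=proj(s,[.5253,.2088,.130]);print("tip expected",u,v,"spot",proj(s,X),proj(t,X))
u0,v0=int(u)-25,int(v)-40;print("crop origin",u0,v0)
a=crop(s,u0,v0,50,75,8)
b=crop(t,313,202,50,50,8);b=cv2.copyMakeBorder(b,0,200,0,0,0)
cv2.imwrite("pics/m2.png",np.hstack([a,b]))
```

```text
top 77 616 n [-0.2189 -0.0681  0.9734] tilt 0.2313 az 17.3 z at X 0.0683 gap 0.014
 hole mean [ 0.5265 -0.1549  0.0677] 7
 ring mean [ 0.5258 -0.1557  0.0685] 111
scene 309 481 n [-0.2166 -0.0705  0.9737] tilt 0.2298 az 18.0 z at X 0.0668 gap 0.0139
 hole mean [ 0.5284 -0.1543  0.0675] 13
 ring mean [ 0.5265 -0.1554  0.0673] 97
tip expected 326.5 147.0 spot (np.float64(243.4), np.float64(222.7)) (np.float64(337.9), np.float64(226.7))
crop origin 301 107
```

View pics/m2.png

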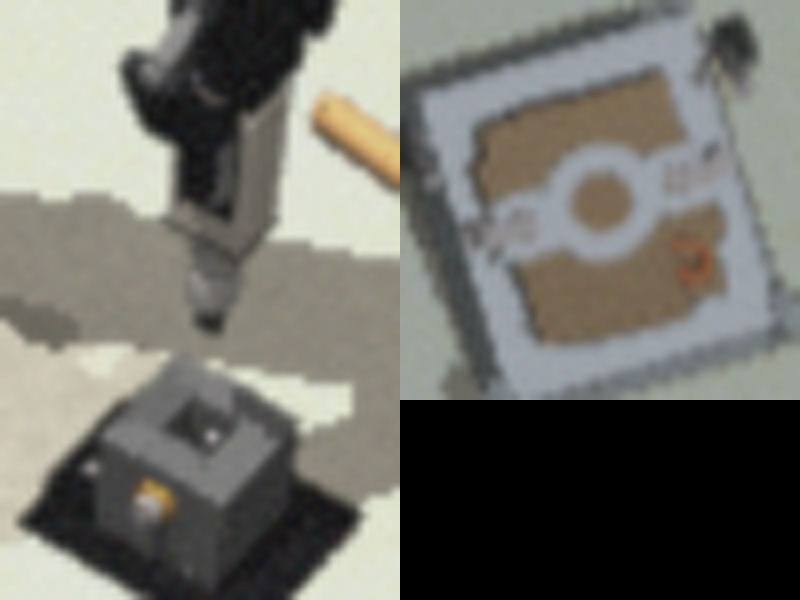

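The probe came out without slipping: the nose end is at about (326.6,147.5), against (326.5,147.0) predicted. The hole centre is at (337.6,226.9) in top, which agrees with the measured spot.

```bash
cat > g.py <<'E'
import sys,numpy as np
from scipy.spatial.transform import Rotation as R
from station import env
n=np.array([-.218,-.069,.9735]);n/=np.linalg.norm(n);S=np.array([.5262,-.155,.0676]);L=.0911
def go(h):
    s=env.get_state();p=np.array(s["position"]);q=R.from_quat(s["tcp_rot"])
    z=q.as_matrix()[:,2];a=np.cross(z,-n);rv=a/np.linalg.norm(a)*np.arcsin(np.linalg.norm(a))
    q2=R.from_rotvec(rv)*q
    T=S+n*(L+h)
    tip=p+z*L
    print("rot tool",q.inv().apply(rv).round(4),"shift cm (after rot)",(q2.inv().apply(T-p)*100).round(2),"tip above face mm",((tip-S)@n*1e3).round(2),"lateral mm",(q2.inv().apply(tip-S)*1e3).round(2),"F.n",(np.array(s["wrist_force"])@n).round(2),s["joint_pos"])
go(float(sys.argv[1]))
E
python3 g.py .05
```

```text
rot tool [ 0.0344  0.2281 -0.    ] shift cm (after rot) [-8.88 36.48 -1.54] tip above face mm 36.99 lateral mm [  68.24 -361.65  -36.99] F.n -1.28 [ 0.05577256  0.42349807 -0.66085572  1.46171631  0.26174713  1.34566201
 -2.03441024]
```

>>> {"op": "move_arm", "data": {
  "offset": [
    [0,0,0],
    [0,0,0],
    [-0.5,2,-0.2],
    [-1,4,-0.2],
    [-1,4.1,-0.2],
    [-1,4.1,-0.2],
    [-1,4.1,-0.2],
    [-1,4.1,-0.2],
    [-1,4.1,-0.1],
    [-1,4.1,-0.1],
    [-0.9,3.9,-0.1],
    [-0.5,2,0],
    [0,0,0],
    [0,0,0]
  ],
  "delta_rot": [
    [0.0172,0.114,0],
    [0.0172,0.114,0],
    [0,0,0],
    [0,0,0],
    [0,0,0],
    [0,0,0],
    [0,0,0],
    [0,0,0],
    [0,0,0],
    [0,0,0],
    [0,0,0],
    [0,0,0],
    [0,0,0],
    [0,0,0]
  ],
  "claw": [0,0,0,0,0,0,0,0,0,0,0,0,0,0]
}}

```text
time: 8.6
position: [0.4956, -0.1632, 0.2047]
tcp_rot: [0.99, 0.079, 0.112, -0.027]
wrist_force: [0.3, 0.1, -2.0]
width: 0.0269
finger_force: 62.7
```

```bash
python3 g.py .01
```

```text
rot tool [-0.0013  0.      0.    ] shift cm (after rot) [-0.03  0.15  3.96] tip above face mm 49.59 lateral mm [  0.32  -1.64 -49.59] F.n -2.03 [ 0.79251627  0.17514624 -0.45944141  1.7962164  -0.07479856  1.00600188
 -1.03132119]
```

>>> {"op": "move_arm", "data": {
  "offset": [
    [0,0.15,1],
    [0,0,1.5],
    [0,0,1],
    [0,0,0.5],
    [0,0,0],
    [0,0,0],
    [0,0,0],
    [0,0,0]
  ],
  "delta_rot": [
    [0,0,0],
    [0,0,0],
    [0,0,0],
    [0,0,0],
    [0,0,0],
    [0,0,0],
    [0,0,0],
    [0,0,0]
  ],
  "claw": [0,0,0,0,0,0,0,0]
}}

```text
time: 9.6
position: [0.5045, -0.1639, 0.1659]
tcp_rot: [0.99, 0.078, 0.112, -0.026]
wrist_force: [-0.5, -0.2, -1.2]
width: 0.0272
finger_force: 62.7
```

Run:
```python
import sys;sys.argv=["g",".0"]
from g import *
from h import *
F=[env.camera("scene") for _ in range(4)];s=F[0];s["color"]=np.mean([f["color"] for f in F],0).astype(np.uint8)
st=env.get_state();p=np.array(st["position"])+R.from_quat(st["tcp_rot"]).as_matrix()[:,2]*L
def pr(c,p):
    q=np.linalg.inv(c["T"])@np.r_[p,1];return (q[0]/q[2]*c["fx"]+c["cx"]).round(1),(q[1]/q[2]*c["fy"]+c["cy"]).round(1)
print("tip",pr(s,p),"spot",pr(s,S))
cv2.imwrite("pics/m3.png",crop(s,208,175,75,60,10))
go(0)
```

```text
rot tool [ 0.0005 -0.0003  0.    ] shift cm (after rot) [ 0.   -0.19  0.99] tip above face mm 9.92 lateral mm [ 0.02  1.98 -9.92] F.n -1.02 [ 0.77181827  0.22964439 -0.45645599  1.83635285 -0.0461414   0.91273495
 -1.05401431]
tip (np.float64(242.0), np.float64(221.1)) spot (np.float64(243.4), np.float64(222.7))
rot tool [0.0002 0.0001 0.    ] shift cm (after rot) [ 0.02 -0.18  0.97] tip above face mm 9.7 lateral mm [-0.19  1.84 -9.7 ] F.n -1.43 [ 0.77172974  0.22993362 -0.45644438  1.8366278  -0.0461083   0.91270697
 -1.05399858]
```

View pics/m3.png

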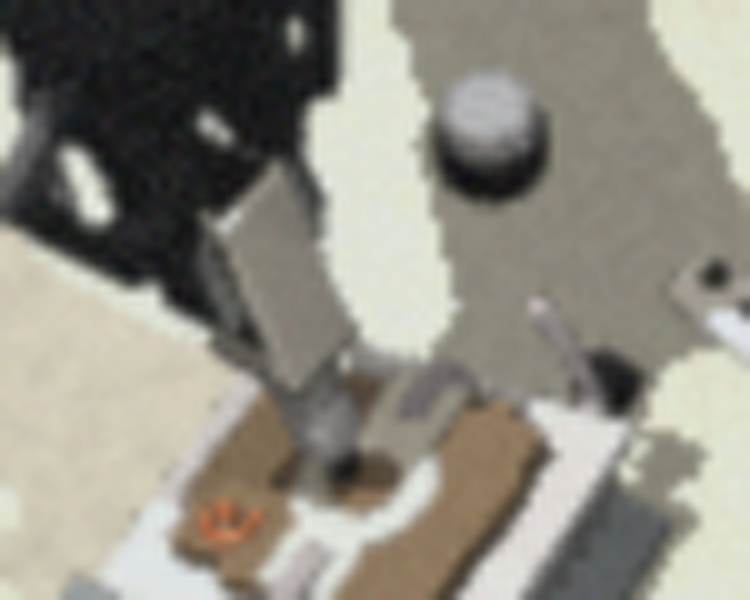

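The nose is at (348,465) in the crop, as predicted (345,466), and the spot is at (359,482). I'll correct the 1.8 mm sideways error and go lower.

>>> {"op": "move_arm", "data": {
  "offset": [
    [0,-0.15,0.2],
    [0,0,0.3],
    [0,0,0.2],
    [0,0,0],
    [0,0,0],
    [0,0,0]
  ],
  "delta_rot": [
    [0,0,0],
    [0,0,0],
    [0,0,0],
    [0,0,0],
    [0,0,0],
    [0,0,0]
  ],
  "claw": [0,0,0,0,0,0]
}}

```text
time: 10.55
position: [0.5057, -0.1618, 0.1589]
tcp_rot: [0.99, 0.078, 0.112, -0.026]
wrist_force: [-0.4, -0.3, -2.6]
width: 0.0273
finger_force: 62.7
```

```bash
cat > f.py <<'E'
import sys;sys.argv=["g","0"]
from g import *
W=[]
for _ in range(12):
    env.camera("top");s=env.get_state();W.append(np.array(s["wrist_force"])@n)
print("mean F.n",np.mean(W).round(2),"sd",np.std(W).round(2));go(0)
E
python3 f.py
```

```text
rot tool [ 0.0001 -0.      0.    ] shift cm (after rot) [ 0.01 -0.03  0.27] tip above face mm 2.68 lateral mm [-0.12  0.35 -2.68] F.n -2.44 [ 0.76562376  0.23829167 -0.4566275   1.84511944 -0.0409639   0.89577212
 -1.06139311]
mean F.n -1.77 sd 0.43
rot tool [0.     0.0001 0.    ] shift cm (after rot) [ 0.02 -0.03  0.26] tip above face mm 2.62 lateral mm [-0.21  0.26 -2.62] F.n -1.94 [ 0.7655862   0.23830059 -0.45667011  1.84528156 -0.04092389  0.8957733
 -1.06138869]
```

>>> {"op": "move_arm", "data": {
  "offset": [
    [0,0,0.15],
    [0,0,0.15],
    [0,0,0.15],
    [0,0,0],
    [0,0,0]
  ],
  "delta_rot": [
    [0,0,0],
    [0,0,0],
    [0,0,0],
    [0,0,0],
    [0,0,0]
  ],
  "claw": [0,0,0,0,0]
}}

```text
time: 11.78
position: [0.5066, -0.1615, 0.1545]
tcp_rot: [0.99, 0.078, 0.112, -0.026]
wrist_force: [-0.2, 0.4, -0.4]
width: 0.027
finger_force: 62.9
```

```bash
python3 f.py
```

```text
rot tool [0.     0.0002 0.    ] shift cm (after rot) [ 0.02 -0.03 -0.18] tip above face mm -1.81 lateral mm [-0.21  0.27  1.81] F.n -0.34 [ 0.76261824  0.24470449 -0.45612944  1.84934969 -0.03746524  0.88558098
 -1.06456639]
mean F.n -0.12 sd 0.59
rot tool [-0.      0.0001  0.    ] shift cm (after rot) [ 0.02 -0.02 -0.19] tip above face mm -1.88 lateral mm [-0.21  0.23  1.88] F.n 1.17 [ 0.76260101  0.2447889  -0.45617147  1.84945316 -0.03747443  0.88538808
 -1.06456968]
```

Contact: 1.65 N puts the compression at about 2.1 mm, which agrees with the 1.9 mm from geometry. Another 2 mm brings it to mid-travel.

>>> {"op": "move_arm", "data": {
  "offset": [
    [0,0,0.1],
    [0,0,0.1],
    [0,0,0],
    [0,0,0],
    [0,0,0]
  ],
  "delta_rot": [
    [0,0,0],
    [0,0,0],
    [0,0,0],
    [0,0,0],
    [0,0,0]
  ],
  "claw": [0,0,0,0,0]
}}

```text
time: 13.0
position: [0.507, -0.1613, 0.1525]
tcp_rot: [0.99, 0.078, 0.112, -0.026]
wrist_force: [-0.7, 0.3, -0.2]
width: 0.0275
finger_force: 62.8
```

```bash
python3 f.py
python3 - <<'E'
from h import *
from station import env
F=[env.camera("scene") for _ in range(4)];s=F[0];s["color"]=np.mean([f["color"] for f in F],0).astype(np.uint8)
cv2.imwrite("pics/m4.png",crop(s,218,195,55,45,13))
E
```

```text
rot tool [0.     0.0001 0.    ] shift cm (after rot) [ 0.02 -0.03 -0.39] tip above face mm -3.85 lateral mm [-0.21  0.26  3.85] F.n -0.07 [ 0.76126862  0.24765578 -0.45588818  1.85123969 -0.03590021  0.88083218
 -1.06602551]
mean F.n 0.61 sd 0.43
rot tool [0.     0.0001 0.    ] shift cm (after rot) [ 0.02 -0.03 -0.39] tip above face mm -3.87 lateral mm [-0.19  0.27  3.87] F.n 1.43 [ 0.7612742   0.2476977  -0.45590297  1.85125194 -0.03587809  0.88075097
 -1.06596293]
```

View pics/m4.png

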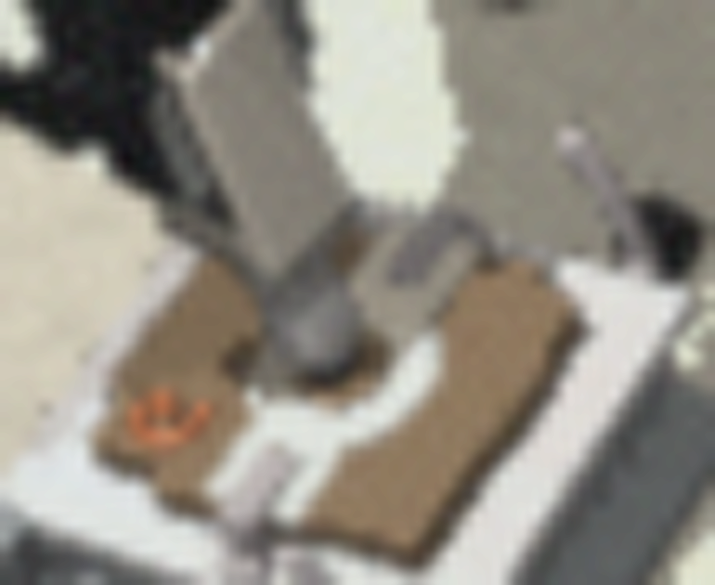

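The nose, at about (325,375) in the crop, sits in the hole with bare stone visible around it. The 2.4 N force corresponds to about 3.9 mm of the 8 mm travel, so I'm handing in.

```bash
python3 -c "
from station import env
print(env.job_done())"
```

```text
the job is handed in; nothing more can be done
None
```

The probe is out of its dock and held steady square to the slab, its nose on bare stone within about 0.5 mm of the hole's centre by my measurements and pressed in about 4 of 8 mm (about 2.4 N); the job is handed in, with no verdict returned.

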